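# Shut the slide press and hold it with its pin

### The job

Swing the open lid of the hinged slide press down onto its lower half, then take the locking pin from its block and push it down through the holes in the front ears of the lid and the lower half. Rubber bumpers between the halves keep the lid up a little, so press the pin fully home until its collar holds the two halves tightly shut, and finish like that: still pressing down on the pin, not letting go. Leave the other things on the bench where they are.

Things in the scene. Friction and masses are not known exactly. Their poses are not given: they have to be found in the camera images.
- press: clamshell slide press of bare aluminium, fixed to the bench; lower half 110 (x) x 90 (y) x 30 mm high, with a 36 x 36 mm ear (as high as the lower half) on its front (-x) side. Origin: centre of the underside of the 110 x 90 mm part; x points from the ear towards the hinge, z up
- press_lid (a joint): lid angle in rad about the hinge at the press's rear: 0 = shut (hard stop), grows as the lid swings up and back, about 1.5 = upright. Stiff hinge: the lid stays where it is left and swings with less than 3 N near its free edge. Below 0.06 rad two rubber bumpers push back: let go, it stays at 0.04 to 0.07 rad; holding it at 0 takes about 8 to 12 N at the ear
- hinge_axis (a point): middle of the lid's hinge axis, which runs along the press's y: in the press's frame at x = +50, z = +30 mm. The lid is 10 mm thick and 88 mm wide; its main plate reaches 105 mm from this axis, its 36 mm wide ear from there to 138 mm. Its underside lies in the plane of the axis
- press_hole (a point): mouth of the pin hole in the lower half's ear, 30 mm above the bench: in the press's frame at x = -70, y = 0, z = +30 mm; hole 10.5 mm wide, 26 mm deep, chamfered
- lid_hole (a point): centre of the pin hole in the lid's ear, on the lid's outer (when shut, upper) face; 120 mm from the hinge axis; hole 11 mm wide, right through the 10 mm lid; when the lid is shut it lies 10 mm straight above press_hole
- lid_mid (a point): point on the lid's outer face, on its centre line, 94 mm from the hinge axis: solid metal, good to push on. z is the outward normal of the lid's face, -x points to the lid's free edge
- pin_block: aluminium parking block 56 x 56 x 40 mm high, fixed to the bench, with one hole in its top in which the pin stands at the start; origin: centre of the underside
- pin: loose steel locking pin, 62 mm long, 60 g: shank 8 mm thick, 34 mm long with chamfered tip; collar 26 mm wide, 4 mm thick; knurled round knob 16 mm wide, 24 mm high to hold it by. Origin: centre of the tip's end face; z points to the knob. In its block, and likewise fully home in the shut press, the collar rests on the top and the tip is 6 mm above the bench
- pin_collar (a point): on the pin's axis, on the upper face of the collar, 38 mm from the tip; the knob begins here
- brush: flat brush with a wooden handle, 129 x 16 x 9 mm, lying between press and block; to be left alone. Origin: centre of the underside
- spare_eyepiece: black microscope eyepiece, 38 mm wide, 52 mm high, standing behind the work; to be left alone. Origin: centre of the underside
- specimen_jar_2: white specimen jar with lid, 50 mm wide, 58 mm high; to be left alone. Origin: centre of the underside
- beaker_50: glass beaker, 44 mm wide, 57 mm high; to be left alone. Origin: centre of the underside

How it is judged:
By the outcome, as a careful person would: the job done as asked, in the order asked, and still so for the second after the job is handed in, while the arm keeps its last pose, push and grip.
It also fails if it takes over 53 s, if anything falls off the work surface, if the arm or the gripper's body presses on something with over 40 N, if the wrist force passes 120 N, or if a joint passes its speed limit or range.

### The arm

A 7-joint arm with a two-finger parallel gripper is mounted at the origin on a cart in front of the work surface, level with it; the furniture and walls round the work are solid. World frame = base frame: x ahead of the robot, y to its left, z up, the work surface at z = 0. Lengths are in m, angles in rad, forces in N, time in s.
With the tool pointing down it reaches from about 0.425 to 0.875 m from the base axis. Payload 8.4 kg.
Tool frame: the origin (TCP) lies where the fingers leave the gripper's body, on its centre line; the fingertips stand bot.tip_extent ahead of it and the grasp point (between the pads) lies 54 mm ahead of it (bot.tip_extent is the distance from the TCP to the fingertips, in m); z points along the fingers, y is the line along which they close (so a half turn about z gives the same grasp; the last joint's range is limited). The gripper opens to 85 mm and grips with 20 to 120 N. Pads are 22 mm wide; open, the fingers measure 114 mm over their backs; the gripper's body (76 mm by 85 mm) begins 54 mm behind the grasp point. The pads swing forward as they close: fully open they stand 13 mm farther back than shut.
Start: joints at [1.184, 0.333, 0.04, 1.465, -0.013, 1.343, -0.059], TCP at [0.184, -0.623, 0.304] pointing down, gripper open.
Joint ranges: [-2.58, 2.58], [-0.38, 2.09], [-1.3, 1.39], [0.25, 2.4], [-1.5, 4.64], [0.08, 2.09], [-2.65, 2.65]. Speed limits (rad/s): [2.22, 2.22, 2.79, 2.79, 3.14, 3.14, 3.14].

### API

Orientations are given as [roll, pitch, yaw] about the fixed x, y, z axes, in that order (R = Rz(yaw) Ry(pitch) Rx(roll)).
In Python, from cell import bot, optics, sensors, workorder gives the robot as it stands (bot), with the cameras (optics), the readings (sensors) and the job (workorder).
- The arm moves only by the tool shift_gripper, called as name([rows], argument=value, ...), one row to a line, values as JSON. Schema: {"type":"object","properties":{"motion":{"type":"array","items":{"type":"array","items":{"type":"array","items":{"type":"number"},"minItems":6,"maxItems":6},"minItems":1,"maxItems":12},"minItems":1,"maxItems":1},"finger_gap":{"type":"number"},"only":{"type":"string"},"quiet":{"type":"boolean"},"lines":{"type":"string"}},"required":["motion"],"additionalProperties":false}. motion is a list that holds a single list of rows (three levels of brackets), with 1 to 12 rows, each of 6 numbers: dx, dy, dz in parts of the range, where 1.0 means 0.75 m, then a rotation vector rx, ry, rz in a scale on which 1.0 is 4 rad; each row is the pose to reach, as a shift and turn from the pose commanded when the call began, along the tool's axes at that moment; what a row does not reach only later rows make up. A row lasts 1/8 s, in which the tool goes at most 0.0625 m and 0.188 rad, less where a joint would pass 70% of its speed; a pose out of reach is approached as far as the arm can. finger_gap is the finger opening in m, set as the call begins (left out keeps the last). The fingers move at their own pace and stop on an object; the grip force is fixed at half the most. Time passes only in rows, so rows that do not move let the fingers close. The tool returns the time, the measured TCP pose, the force, the opening and the grip force at its end. only (a regular expression) keeps the lines of the reply that match it, lines (a string "A,B") keeps lines A to B, and quiet returns only ok. A shift or turn number past 1, either way, is cut back to 1. Input that does not fit is refused with a message, and nothing moves.
- sensors.state(): the state, without advancing time (a new reading comes with each control period).
- optics.grab_frame(name): name is "side" or "top" or "wrist"; returns a dict with "image" (384x512x3 uint8, red, green, blue), "fx", "fy", "cx", "cy" (pixels), "R" (3x3) and "t" (3): a world point X has camera coordinates R X + t. Camera axes: x right, y down, z forward; pixel columns grow to the right and rows downward; lengths in m; the calibration is good to about 2 mm. A picture is of the moment at which its call begins. There is no depth.
- workorder.hand_in(): hands the job in; it is judged then, once.
The state is a dict: "time_s": time; "joint_pos": joint angles; "qd": joint speeds; "effort": joint torques, N m; "eef_pos": TCP position; "tool_rot": TCP orientation; "contact_force": force on the tool from outside, world axes, zero at the start; "wrist_torque": the same for the moment, N m; "width": finger opening in m; "grasp_force": force on a finger pad.
Only numpy, scipy, OpenCV 4.12 (cv2) and the standard library are available. Lean on these libraries where they do the work, as an engineer would, in place of code of your own. Each camera call takes 0.05 s, during which the arm holds its last target. There are 200 camera calls.

## Working session

There is one attempt and no reset: what is moved stays moved. The work goes in short steps, Python scripts to look and compute and a tool call to move; the robot and the scene stay as the last step left them, time stands still between calls to the robot, and variables do not carry over. Pictures are saved under pics/ and viewed, at most 10 in all, crops included, and the job is handed in when it is done.

```bash
ls; mkdir -p pics; python3 - <<'E'
from cell import bot, optics, sensors, workorder
import cv2,numpy as np
print(bot.tip_extent); s=sensors.state(); print({k:np.round(v,3) for k,v in s.items()})
ims=[]
for n in ("side","top"):
    f=optics.grab_frame(n); np.savez(f"pics/{n}0.npz",**f); cv2.imwrite(f"pics/{n}0.png",f["image"][...,::-1])
    C=-f["R"].T@f["t"]; print(n,f["fx"],f["cx"],f["cy"],C,f["R"].round(3).tolist())
E
```

```text
cell.py
pics
0.0726
{'time_s': np.float64(0.0), 'joint_pos': array([ 1.184,  0.334,  0.04 ,  1.466, -0.013,  1.343, -0.058]), 'qd': array([-0.   ,  0.001,  0.003, -0.   ,  0.001,  0.002, -0.   ]), 'effort': array([ 1.0000e-03, -6.5855e+01,  1.3660e+00, -4.0556e+01,  1.7000e-02,
        1.3000e-02,  0.0000e+00]), 'eef_pos': array([ 0.184, -0.623,  0.303]), 'tool_rot': array([-3.14 ,  0.   ,  0.288]), 'contact_force': array([-0.021,  0.876, -0.225]), 'wrist_torque': array([-0.004,  0.068, -0.025]), 'grasp_force': np.float64(0.0), 'width': np.float64(0.085)}
side 458.4717726764342 256.47790777611544 187.20219813137263 [0.28085073 0.87332265 0.7639827 ] [[-0.927, -0.376, -0.005], [-0.246, 0.616, -0.749], [0.285, -0.692, -0.663]]
top 474.3894826900904 255.91586199278169 196.23841960431463 [0.49030784 0.10968839 0.88600453] [[0.017, -0.999, -0.037], [-0.994, -0.012, -0.111], [0.111, 0.038, -0.993]]
```

View pics/side0.png

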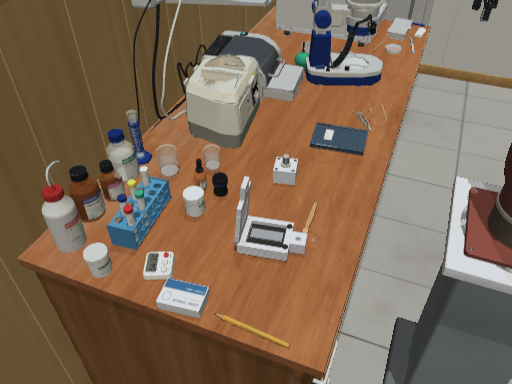

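View pics/top0.png

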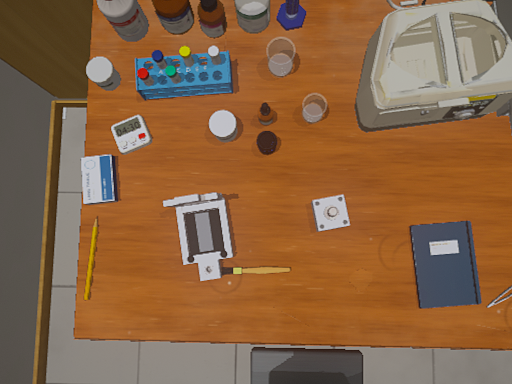

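The side view shows the press at about (265,237) with its lid upright and the block with the pin at (286,168). In the top view the ear hole is near (208,269), the lid near (190,200) and the pin near (332,212). I'll enlarge these areas.

```bash
python3 - <<'E'
import cv2,numpy as np
t=cv2.imread("pics/top0.png"); s=cv2.imread("pics/side0.png")
c=lambda im,x,y,w,h,k:cv2.resize(im[y:y+h,x:x+w],None,fx=k,fy=k,interpolation=cv2.INTER_CUBIC)
a=np.hstack([c(t,155,185,100,100,4),c(t,300,180,66,100,4)[:400]]) 
b=np.hstack([c(s,226,172,94,92,4)[:400],c(s,262,144,66,92,4)])
print(a.shape,b.shape)
cv2.imwrite("pics/ct.png",a);cv2.imwrite("pics/cs.png",b)
E
```

```text
(400, 664, 3) (368, 640, 3)
```

View pics/ct.png

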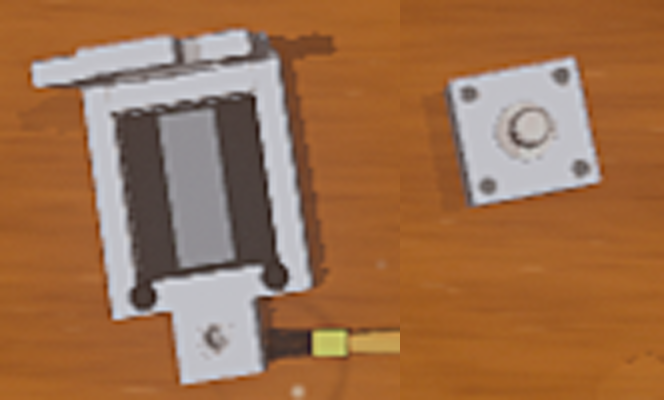

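View pics/cs.png

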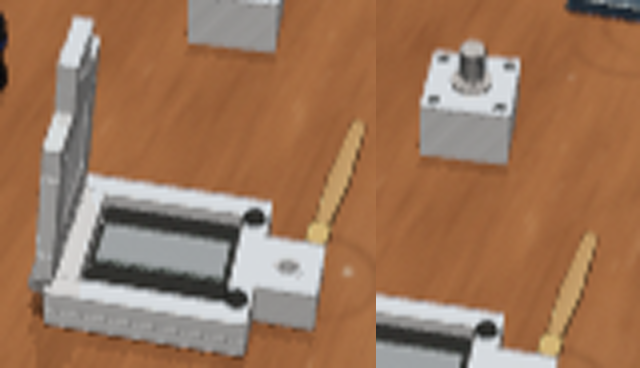

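The top crop shows the ear hole at (215,339), the block's top corners around (452,82)–(602,180) and the knob top near (530,127). The side crop shows the lid upright with its ear at the top, the ear hole at (288,267), and the knob top at (473,47).

```bash
cat > h.py <<'E'
import numpy as np,cv2
from scipy.spatial.transform import Rotation as Ro
def ray(f,p):
    d=f["R"].T@np.array([(p[0]-f["cx"])/f["fx"],(p[1]-f["cy"])/f["fy"],1]); return -f["R"].T@f["t"],d/np.linalg.norm(d)
def onz(f,p,z):
    C,d=ray(f,p); return C+d*(z-C[2])/d[2]
def tri(fs,ps):
    A=0;b=0
    for f,p in zip(fs,ps):
        C,d=ray(f,p); M=np.eye(3)-np.outer(d,d); A=A+M;b=b+M@C
    return np.linalg.solve(A,b)
def proj(f,X):
    c=f["R"]@X+f["t"]; return np.array([f["fx"]*c[0]/c[2]+f["cx"],f["fy"]*c[1]/c[2]+f["cy"]])
E
cat > m.py <<'E'
from h import *
T=dict(np.load("pics/top0.npz"));S=dict(np.load("pics/side0.npz"))
q=lambda p,o:(np.array(p)+.5)/4-.5+np.array(o)
t=lambda x,y:q((x,y),(155,185)); tb=lambda x,y:q((x-400,y),(300,180))
s=lambda x,y:q((x,y),(226,172)); sb=lambda x,y:q((x-376,y),(262,144))
np.set_printoptions(precision=4,suppress=True)
print("hole",onz(T,t(215,339),.03),onz(S,s(288,267),.03),tri([T,S],[t(215,339),s(288,267)]))
for n,p in dict(fl=(113,319),fr=(312,290),el=(183,384),er=(265,369)).items(): print(n,onz(T,t(*p),.03))
for n,p in dict(earR=(318,329-0),).items(): pass
for n,p in dict(er=(327,243),fl=(250,308),br=(90,176),fr=(272,203)).items(): print("S",n,onz(S,s(*p),.03))
bt=[onz(T,tb(*p),.04) for p in [(452,82),(577,57),(602,180),(473,205)]]
bs=[onz(S,sb(*p),.04) for p in [(434,50),(520,62),(511,113),(421,101)]]
print(np.array(bt),np.mean(bt,0));print(np.array(bs),np.mean(bs,0))
print("knob",onz(T,tb(530,127),.068),onz(S,sb(473,47),.068),"collar",onz(T,tb(524,132),.044))
# lid ear top: front-plate corners
for n,p in dict(a=(80,20),b=(100,38),c=(60,65)).items(): print("lid S",n,[ (onz(S,s(*p),z)).round(3).tolist() for z in (.13,.165)])
for n,p in dict(earl=(180,40),earr=(250,35),front=(250,52)).items(): print("lid T",n,[ (onz(T,t(*p),z)).round(3).tolist() for z in (.13,.165)])
E
python3 m.py
```

```text
hole [0.4527 0.2257 0.03  ] [0.4519 0.2276 0.03  ] [0.4525 0.2259 0.0281]
fl [0.4607 0.272  0.03  ]
fr [0.4752 0.1826 0.03  ]
el [0.4325 0.2395 0.03  ]
er [0.4398 0.2029 0.03  ]
S er [0.4377 0.2031 0.03  ]
S fl [0.4613 0.2623 0.03  ]
S br [0.5771 0.2036 0.03  ]
S fr [0.475  0.1856 0.03  ]
[[ 0.5788  0.0407  0.04  ]
 [ 0.5907 -0.0148  0.04  ]
 [ 0.5361 -0.0256  0.04  ]
 [ 0.5241  0.0313  0.04  ]] [0.5574 0.0079 0.04  ]
[[ 0.59   -0.0133  0.04  ]
 [ 0.5347 -0.0218  0.04  ]
 [ 0.5238  0.0288  0.04  ]
 [ 0.5796  0.0384  0.04  ]] [0.557 0.008 0.04 ]
knob [0.5569 0.0095 0.068 ] [0.5567 0.0092 0.068 ] collar [0.5566 0.0092 0.044 ]
lid S a [[0.587, 0.188, 0.13], [0.571, 0.226, 0.165]]
lid S b [[0.572, 0.198, 0.13], [0.556, 0.235, 0.165]]
lid S c [[0.583, 0.226, 0.13], [0.566, 0.261, 0.165]]
lid T earl [[0.576, 0.23, 0.13], [0.572, 0.224, 0.165]]
lid T earr [[0.578, 0.201, 0.13], [0.574, 0.197, 0.165]]
lid T front [[0.571, 0.201, 0.13], [0.568, 0.197, 0.165]]
```

```bash
cat >> h.py <<'E'
def shift(s,X,yaw):
    R=Ro.from_euler("xyz",s["tool_rot"]).as_matrix(); d=R.T@(np.array(X)-s["eef_pos"])
    rv=Ro.from_matrix(R.T@Ro.from_euler("xyz",[np.pi,0,yaw]).as_matrix()).as_rotvec(); return np.r_[d,rv].round(4)
E
python3 - <<'E'
from cell import bot, optics, sensors, workorder
from h import *
s=sensors.state()
print(shift(s,[.5,-.3,.32],.175),shift(s,[.6,.252,.32],.175))
E
```

```text
[ 3.943e-01 -2.201e-01 -1.660e-02 -1.400e-03  2.000e-04  1.128e-01] [ 6.469e-01 -7.211e-01 -1.590e-02 -1.400e-03  2.000e-04  1.128e-01]
```

Units first: shifts go in shares of 0.75 m and turns go in shares of 4 rad. So -0.721 m / 0.75 = -0.9613, 0.647 m / 0.75 = 0.8627, 0.113 rad / 4 = 0.0283.

shift_gripper([
  [[0.5253, -0.2933, -0.0227, 0, 0, 0.0283], [0.5253, -0.2933, -0.0227, 0, 0, 0.0283], [0.5253, -0.2933, -0.0227, 0, 0, 0.0283], [0.5253, -0.2933, -0.0227, 0, 0, 0.0283], [0.5253, -0.2933, -0.0227, 0, 0, 0.0283], [0.5253, -0.2933, -0.0227, 0, 0, 0.0283], [0.5253, -0.2933, -0.0227, 0, 0, 0.0283], [0.5253, -0.2933, -0.0227, 0, 0, 0.0283], [0.8627, -0.9613, -0.0227, 0, 0, 0.0283], [0.8627, -0.9613, -0.0227, 0, 0, 0.0283], [0.8627, -0.9613, -0.0227, 0, 0, 0.0283], [0.8627, -0.9613, -0.0227, 0, 0, 0.0283]],
], finger_gap=0)

```text
time_s: 1.6
eef_pos: [0.5444, -0.0535, 0.3208]
tool_rot: [3.141, 0.0, 0.173]
contact_force: [1.8, -0.6, -1.0]
width: -0.0002
grasp_force: 0.0
```

```bash
python3 - <<'E'
from cell import bot, optics, sensors, workorder
from h import *
s=sensors.state()
print(shift(s,[.6,.252,.32],.175),shift(s,[.6,.252,.19],.175))
E
```

```text
[ 1.075e-01 -2.913e-01  7.000e-04  5.000e-04  2.000e-04 -1.500e-03] [ 1.076e-01 -2.914e-01  1.307e-01  5.000e-04  2.000e-04 -1.500e-03]
```

Converted, -0.291 m / 0.75 = -0.388, 0.108 m / 0.75 = 0.144.

shift_gripper([
  [[0.144, -0.388, 0, 0, 0, 0], [0.144, -0.388, 0, 0, 0, 0], [0.144, -0.388, 0, 0, 0, 0], [0.144, -0.388, 0, 0, 0, 0], [0.144, -0.388, 0, 0, 0, 0], [0.144, -0.388, 0, 0, 0, 0], [0.144, -0.388, 0.08, 0, 0, 0], [0.144, -0.388, 0.12, 0, 0, 0], [0.144, -0.388, 0.12, 0, 0, 0]],
])

```text
time_s: 2.72
eef_pos: [0.5996, 0.2486, 0.2281]
tool_rot: [3.14, 0.005, 0.173]
contact_force: [0.7, -0.3, 1.9]
width: 0.0
grasp_force: 0.0
```

```bash
python3 - <<'E'
from cell import bot, optics, sensors, workorder
from h import *
S=optics.grab_frame("side");np.savez("pics/side1.npz",**S)
s=sensors.state();print(s["eef_pos"],shift(s,[.6,.252,.19],.175))
W=optics.grab_frame("wrist")
im=S["image"][120:280,170:340,::-1]
a=cv2.resize(im,None,fx=2.4,fy=2.4,interpolation=cv2.INTER_CUBIC)
b=cv2.resize(W["image"][...,::-1],(512*384//384*3//4,288))
b=cv2.copyMakeBorder(b,0,a.shape[0]-288,0,0,cv2.BORDER_CONSTANT)
cv2.imwrite("pics/v1.png",np.hstack([a,b]));print(a.shape,b.shape)
E
```

```text
[0.60044875 0.24945831 0.23054534] [ 0.0001 -0.0026  0.0405  0.0008  0.0017 -0.0016]
(384, 408, 3) (384, 384, 3)
```

View pics/v1.png

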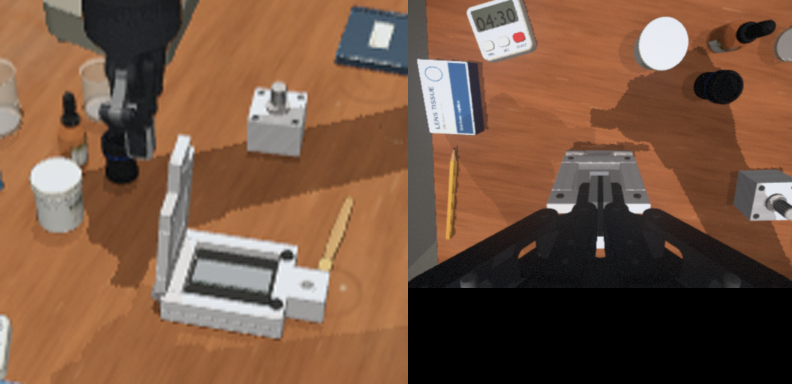

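The fingers (tip at (143,155) in the left crop) stand behind the upright lid and line up with it in the wrist view. Now I'll descend and swing the lid over along its arc.

Converted, -0.067 m / 0.75 = -0.0893, 0.051 m / 0.75 = 0.068.

shift_gripper([
  [[0, -0.004, 0.0267, 0, 0, 0], [0, -0.004, 0.0533, 0, 0, 0], [0, -0.004, 0.0533, 0, 0, 0], [-0.0133, -0.004, 0.0533, 0, 0, 0], [-0.0267, -0.004, 0.0533, 0, 0, 0], [-0.04, -0.004, 0.0533, 0, 0, 0], [-0.056, -0.004, 0.0533, 0, 0, 0], [-0.0733, -0.004, 0.06, 0, 0, 0], [-0.0893, -0.004, 0.068, 0, 0, 0], [-0.0893, -0.004, 0.068, 0, 0, 0]],
])

```text
time_s: 4.08
eef_pos: [0.5324, 0.2418, 0.1792]
tool_rot: [3.141, 0.002, 0.175]
contact_force: [0.9, -0.5, -0.3]
width: -0.0001
grasp_force: 0.0
```

```bash
python3 - <<'E'
from cell import bot, optics, sensors, workorder
from h import *
s=sensors.state();print(s["eef_pos"])
S=optics.grab_frame("side")
cv2.imwrite("pics/v2.png",cv2.resize(S["image"][140:280,200:340,::-1],None,fx=3,fy=3,interpolation=cv2.INTER_CUBIC))
E
```

```text
[0.53241581 0.24183649 0.1791851 ]
```

View pics/v2.png

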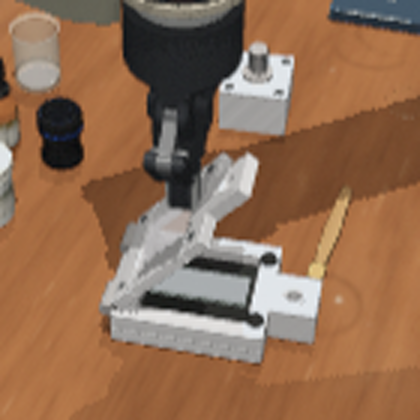

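The lid has followed the fingers to about 0.8 rad, with the finger tips at about (180,205) on its outer face. I'll carry on down.

Converted, 0.065 m / 0.75 = 0.0867, 0.04 m / 0.75 = 0.0533.

shift_gripper([
  [[-0.0147, 0, 0.0107, 0, 0, 0], [-0.028, 0, 0.0227, 0, 0, 0], [-0.0373, 0, 0.0373, 0, 0, 0], [-0.0467, 0, 0.0533, 0, 0, 0], [-0.0507, 0, 0.064, 0, 0, 0], [-0.0547, 0, 0.0747, 0, 0, 0], [-0.056, 0, 0.08, 0, 0, 0], [-0.056, 0, 0.084, 0, 0, 0], [-0.056, 0, 0.0867, 0, 0, 0], [-0.056, 0, 0.0867, 0, 0, 0]],
])

```text
time_s: 5.38
eef_pos: [0.4922, 0.2348, 0.1152]
tool_rot: [3.141, 0.001, 0.175]
contact_force: [-4.5, -2.0, 7.0]
width: 0.0003
grasp_force: 3.3
```

shift_gripper([
  [[0, 0, -0.0667, 0, 0, 0], [0, 0, -0.1333, 0, 0, 0], [0, 0, -0.2, 0, 0, 0], [0, 0, -0.2, 0, 0, 0], [0.0933, 0.12, -0.2, 0, 0, 0], [0.0933, 0.1867, -0.2, 0, 0, 0], [0.0933, 0.2533, -0.2, 0, 0, 0], [0.0933, 0.2667, -0.2, 0, 0, 0], [0.0933, 0.2667, -0.2, 0, 0, 0]],
], finger_gap=0.085)

```text
time_s: 6.5
eef_pos: [0.5966, 0.0464, 0.2634]
tool_rot: [3.141, 0.002, 0.169]
contact_force: [0.8, 0.3, -1.0]
width: 0.0851
grasp_force: 0.0
```

```bash
python3 - <<'E'
from cell import bot, optics, sensors, workorder
from h import *
s=sensors.state();print(s["eef_pos"])
W=optics.grab_frame("wrist");np.savez("pics/w3.npz",**W); T=optics.grab_frame("top");np.savez("pics/t3.npz",**T)
S=optics.grab_frame("side");np.savez("pics/s3.npz",**S)
k=lambda im,x,y,w,h,f:cv2.resize(im[y:y+h,x:x+w,::-1],None,fx=f,fy=f,interpolation=cv2.INTER_CUBIC)
a=k(W["image"],0,0,512,384,.75); b=np.hstack([k(T["image"],165,185,72,100,4)[:288],k(S["image"],222,200,100,72,4)])
c=np.zeros((576,max(a.shape[1],b.shape[1]),3),np.uint8);c[:288,:a.shape[1]]=a;c[288:576,:b.shape[1]]=b
cv2.imwrite("pics/v3.png",c);print(c.shape)
print("knob top",proj(W,np.array([.5568,.0093,.068])),"hole",proj(W,np.array([.5572,.008,.04])))
E
```

```text
[0.59657602 0.04641093 0.26343841]
(576, 688, 3)
knob top [286.13064417 232.55287894] hole [284.84531879 221.22641998]
```

View pics/v3.png

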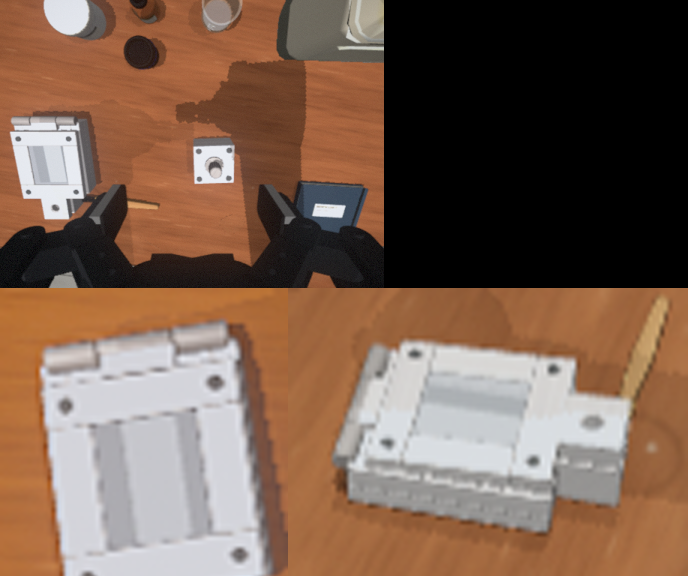

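The lid is down and slightly raised on its bumpers, with its ear hole at (592,422) in the side crop. The pin still stands in its block, with its knob top at about (287,229) in full wrist pixels, close to the predicted (286,232). Next is the grasp.

```bash
python3 - <<'E'
from cell import bot, optics, sensors, workorder
from h import *
s=sensors.state()
print(shift(s,[.5568,.0088,.20],.175),shift(s,[.5568,.0088,.1175],.175))
E
```

```text
[-0.0458  0.0351  0.0643 -0.0008  0.0007  0.0012] [-0.0457  0.0352  0.1468 -0.0008  0.0007  0.0012]
```

Converted, 0.147 m / 0.75 = 0.196, 0.14 m / 0.75 = 0.1867.

shift_gripper([
  [[-0.0613, 0.0467, 0.04, 0, 0, 0], [-0.0613, 0.0467, 0.0853, 0, 0, 0], [-0.0613, 0.0467, 0.0853, 0, 0, 0], [-0.0613, 0.0467, 0.12, 0, 0, 0], [-0.0613, 0.0467, 0.16, 0, 0, 0], [-0.0613, 0.0467, 0.1867, 0, 0, 0], [-0.0613, 0.0467, 0.196, 0, 0, 0], [-0.0613, 0.0467, 0.196, 0, 0, 0]],
], finger_gap=0.045)

```text
time_s: 7.65
eef_pos: [0.5576, 0.0086, 0.1188]
tool_rot: [-3.141, -0.001, 0.176]
contact_force: [-0.2, 0.4, 0.4]
width: 0.0452
grasp_force: 0.0
```

shift_gripper([
  [[0, 0, 0, 0, 0, 0], [0, 0, 0, 0, 0, 0], [0, 0, 0, 0, 0, 0], [0, 0, 0, 0, 0, 0], [0, 0, 0, 0, 0, 0]],
], finger_gap=0)

```text
time_s: 8.28
eef_pos: [0.5576, 0.0079, 0.1191]
tool_rot: [3.141, -0.002, 0.175]
contact_force: [-1.4, 1.3, 5.8]
width: 0.0139
grasp_force: 58.4Traceback (most recent call last):
```

```bash
python3 - <<'E'
from cell import bot, optics, sensors, workorder
s=sensors.state();print({k:s[k].round(4) for k in ("eef_pos","contact_force","width","grasp_force")})
E
```

```text
  File "<stdin>", line 2, in <module>
AttributeError: 'float' object has no attribute 'round'
```

Converted, -0.1 m / 0.75 = -0.1333, -0.07 m / 0.75 = -0.0933.

shift_gripper([
  [[0, 0, -0.0267, 0, 0, 0], [0, 0, -0.0533, 0, 0, 0], [0, 0, -0.0933, 0, 0, 0], [0, 0, -0.1333, 0, 0, 0], [0, 0, -0.1333, 0, 0, 0], [0, 0, -0.1333, 0, 0, 0]],
])

```text
time_s: 9.02
eef_pos: [0.5566, 0.0074, 0.2175]
tool_rot: [3.142, 0.001, 0.175]
contact_force: [-0.4, -0.4, -1.7]
width: 0.0138
grasp_force: 58.9
```

```bash
python3 - <<'E'
from cell import bot, optics, sensors, workorder
from h import *
S=optics.grab_frame("side");T=optics.grab_frame("top");np.savez("pics/s4.npz",**S);W=optics.grab_frame("wrist")
s=sensors.state();print(s["eef_pos"],s["width"],s["grasp_force"])
X=s["eef_pos"]-[0,0,.0726+.038];u=proj(S,X);print("tip pred side",u,proj(T,X))
u=u.astype(int);o=u-[40,55];print(o)
k=lambda im,x,y,w,h,f:cv2.resize(im[y:y+h,x:x+w,::-1],None,fx=f,fy=f,interpolation=cv2.INTER_CUBIC)
cv2.imwrite("pics/v4.png",np.hstack([k(S["image"],o[0],o[1],80,80,5),k(W["image"],156,184,200,200,2)]))
E
```

```text
[0.55641176 0.0074871  0.21685304] 0.014190797553356832 58.87101352214813
tip pred side [286.79255541 142.48459952] [336.24865924 209.81511628]
[246  87]
```

View pics/v4.png

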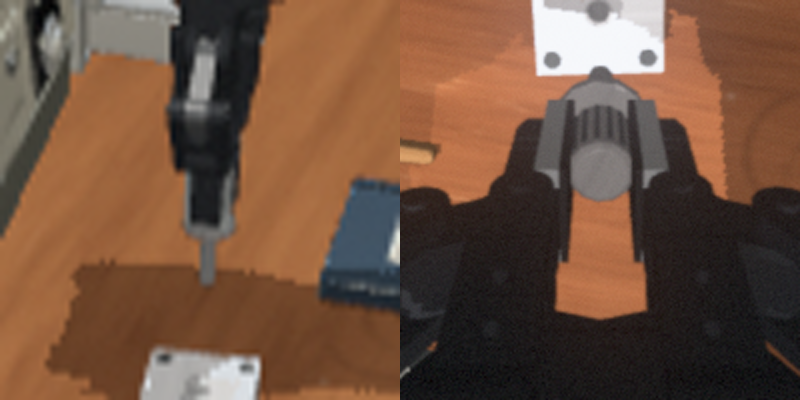

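The pin is held upright between the pads with its collar against the fingertips. Its tip appears at side pixel (287.0,142.9), against (286.8,142.5) predicted. Next I measure the lid hole.

```bash
python3 - <<'E'
from cell import bot, optics, sensors, workorder
from h import *
np.set_printoptions(precision=4,suppress=True)
def cen(f,X):
    u=proj(f,X); x,y=u.round().astype(int); r=4
    g=cv2.cvtColor(f["image"],cv2.COLOR_RGB2GRAY)[y-r:y+r+1,x-r:x+r+1].astype(float)
    w=np.clip(np.median(g)-12-g,0,None); Y,Xx=np.mgrid[-r:r+1,-r:r+1]
    return u,np.array([x+(w*Xx).sum()/w.sum(),y+(w*Y).sum()/w.sum()]),g.astype(int)
L=lambda n:dict(np.load(f"pics/{n}.npz"))
for n,X in (("top0",[.4525,.226,.03]),("side0",[.4525,.226,.03]),("t3",[.453,.226,.0465]),("s3",[.453,.226,.0465]),("s4",[.453,.226,.0465])):
    f=L(n);u,c,g=cen(f,np.array(X)); print(n,u,c,onz(f,c,X[2]))
    if n in("t3","s3"):print(g)
f=L("top0");
E
```

```text
top0 [208.1855 269.4738] [207.7773 269.2246] [0.4529 0.2267 0.03  ]
side0 [297.578  237.7881] [297.5934 238.3494] [0.452  0.2275 0.03  ]
t3 [206.9126 269.5819] [207.0113 269.2029] [0.4537 0.2258 0.0465]
[[214 212 208 192 165 166 193 210 214]
 [215 198 163 134 104 120 158 194 211]
 [213 192 152 121 113 156 167 175 202]
 [211 179 147 123 106 150 166 175 202]
 [213 180 142 121  99 124 153 171 202]
 [216 194 147 128 116 101 142 172 203]
 [214 212 196 166 156 163 192 211 214]
 [213 214 214 209 205 208 214 215 213]
 [212 212 213 214 214 214 213 212 212]]
s3 [297.7751 232.4715] [297.7467 233.1105] [0.4525 0.2278 0.0465]
[[211 212 211 210 210 210 211 211 208]
 [211 212 210 209 210 211 211 211 207]
 [215 215 213 211 210 210 213 211 207]
 [220 219 210 202 201 198 215 213 212]
 [219 210 175 150 148 153 196 216 220]
 [217 183 145 151 146 136 155 208 220]
 [220 186 164 156 152 152 180 214 220]
 [220 220 203 189 188 197 220 220 220]
 [220 220 220 220 220 220 220 220 220]]
s4 [297.7751 232.4715] [297.727 233.168] [0.4525 0.2279 0.0465]
```

```bash
python3 - <<'E'
from cell import bot, optics, sensors, workorder
from h import *
s=sensors.state()
print(s["eef_pos"],shift(s,[.4528,.2268,.1706],.175))
E
```

```text
[0.55641176 0.0074871  0.21685304] [-0.0638 -0.234   0.0465 -0.0004  0.0018 -0.0003]
```

shift_gripper([
  [[-0.0213, -0.0733, 0, 0, 0, 0], [-0.0427, -0.1467, 0, 0, 0, 0], [-0.064, -0.22, 0, 0, 0, 0], [-0.0853, -0.2867, 0, 0, 0, 0], [-0.0853, -0.312, 0, 0, 0, 0], [-0.0853, -0.312, 0.0267, 0, 0, 0], [-0.0853, -0.312, 0.0533, 0, 0, 0], [-0.0853, -0.312, 0.062, 0, 0, 0], [-0.0853, -0.312, 0.062, 0, 0, 0], [-0.0853, -0.312, 0.062, 0, 0, 0]],
])

```text
time_s: 10.42
eef_pos: [0.4536, 0.227, 0.1721]
tool_rot: [-3.141, -0.001, 0.175]
contact_force: [0.2, 0.3, -0.5]
width: 0.0138
grasp_force: 58.9
```

```bash
python3 - <<'E'
from cell import bot, optics, sensors, workorder
from h import *
S=optics.grab_frame("side");np.savez("pics/s5.npz",**S);W=optics.grab_frame("wrist")
s=sensors.state();print(s["eef_pos"],s["width"],s["contact_force"],s["wrist_torque"])
X=s["eef_pos"]-[0,0,.0726+.038];u=proj(S,X);print("tip pred side",u,"hole",proj(S,np.array([.4528,.2268,.0465])))
k=lambda im,x,y,w,h,f:cv2.resize(im[y:y+h,x:x+w,::-1],None,fx=f,fy=f,interpolation=cv2.INTER_CUBIC)
cv2.imwrite("pics/v5.png",np.hstack([k(S["image"],270,195,50,60,8),k(W["image"],166,144,160,192,2.5)]))
E
```

```text
[0.45356983 0.22704312 0.17209254] 0.013696310598959148 [ 0.03057362 -0.29225368 -0.45639563] [ 0.01656014  0.01384142 -0.01613764]
tip pred side [297.74992426 227.85871623] hole [297.74661949 232.75545524]
```

View pics/v5.png

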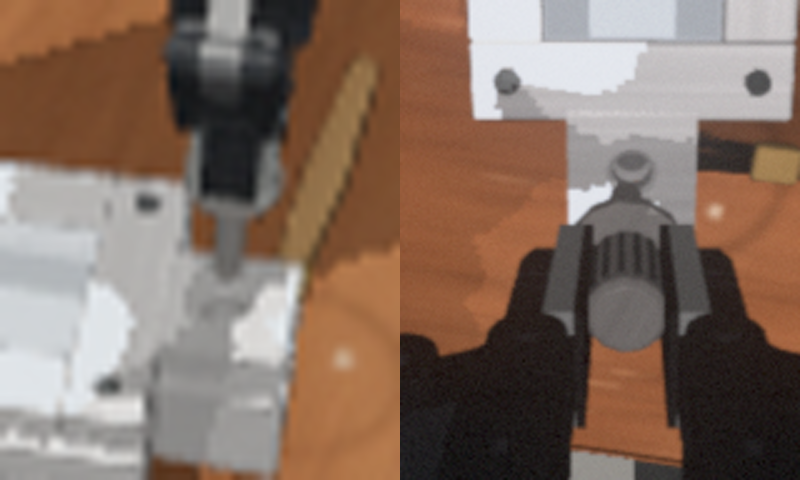

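In the side crop the pin tip (229,275) is nearly over the dim hole at about (222,305). In the wrist crop the lid hole is at (631,168) and the knob's top disc at (627,315). I'll check both against the wrist calibration.

```bash
python3 - <<'E'
from cell import bot, optics, sensors, workorder
from h import *
np.set_printoptions(precision=4,suppress=True)
W=optics.grab_frame("wrist");S=dict(np.load("pics/s5.npz"));s=sensors.state();p=s["eef_pos"];print(p)
w=lambda x,y:((x-400+.5)/2.5-.5+166,(y+.5)/2.5-.5+144)
ss=lambda x,y:((x+.5)/8-.5+270,(y+.5)/8-.5+195)
tz=p[2]-.1106
print("hole W",onz(W,w(631,168),.0465),"bolt/ear sides mid",onz(W,w(566,170),.0465),onz(W,w(697,170),.0465))
print("knob W",onz(W,w(627,313),tz+.062),"tip W",onz(W,w(628,197),tz))
print("tip S",onz(S,ss(229,273),tz),"TCP proj",onz(S,proj(S,np.r_[p[:2],tz]),tz))
print("hole S",onz(S,(297.73,233.14),.0465))
E
```

```text
[0.4535 0.227  0.172 ]
hole W [0.4572 0.2255 0.0465] bolt/ear sides mid [0.4535 0.2432 0.0465] [0.4598 0.2074 0.0465]
knob W [0.4579 0.2269 0.1234] tip W [0.4546 0.2259 0.0614]
tip S [0.452  0.2289 0.0614] TCP proj [0.4535 0.227  0.0614]
hole S [0.4525 0.2279 0.0465]
```

Converted, 0.021 m / 0.75 = 0.028, 0.015 m / 0.75 = 0.02.

shift_gripper([
  [[0.0007, 0.0013, 0.008, 0, 0, 0], [0.0007, 0.0013, 0.016, 0, 0, 0], [0.0007, 0.0013, 0.02, 0, 0, 0], [0.0007, 0.0013, 0.024, 0, 0, 0], [0.0007, 0.0013, 0.028, 0, 0, 0], [0.0007, 0.0013, 0.028, 0, 0, 0]],
])

```text
time_s: 11.32
eef_pos: [0.4538, 0.226, 0.1502]
tool_rot: [-3.142, 0.0, 0.175]
contact_force: [-0.6, -0.5, -0.4]
width: 0.0138
grasp_force: 58.9
```

Converted, 0.012 m / 0.75 = 0.016, 0.008 m / 0.75 = 0.0107.

shift_gripper([
  [[0, 0, 0.0053, 0, 0, 0], [0, 0, 0.0107, 0, 0, 0], [0, 0, 0.016, 0, 0, 0], [0, 0, 0.016, 0, 0, 0]],
])

```text
time_s: 11.82
eef_pos: [0.4537, 0.2259, 0.138]
tool_rot: [3.142, 0.001, 0.175]
contact_force: [-0.3, -0.1, -0.6]
width: 0.014
grasp_force: 58.9
```

shift_gripper([
  [[0, 0, 0.004, 0, 0, 0], [0, 0, 0.008, 0, 0, 0], [0, 0, 0.008, 0, 0, 0]],
])

```text
time_s: 12.2
eef_pos: [0.4538, 0.2259, 0.1322]
tool_rot: [3.142, 0.0, 0.175]
contact_force: [-0.1, 0.2, -1.2]
width: 0.0136
grasp_force: 58.9
```

Converted, 0.013 m / 0.75 = 0.0173, 0.011 m / 0.75 = 0.0147.

shift_gripper([
  [[0, 0, 0.0053, 0, 0, 0], [0, 0, 0.0107, 0, 0, 0], [0, 0, 0.0147, 0, 0, 0], [0, 0, 0.0173, 0, 0, 0], [0, 0, 0.0173, 0, 0, 0]],
])

```text
time_s: 12.82
eef_pos: [0.4536, 0.226, 0.1197]
tool_rot: [3.141, 0.001, 0.175]
contact_force: [-4.6, -2.4, 9.5]
width: 0.014
grasp_force: 60.2
```

shift_gripper([
  [[0, 0, 0.002, 0, 0, 0], [0, 0, 0.0033, 0, 0, 0], [0, 0, 0.0033, 0, 0, 0]],
])

```text
time_s: 13.2
eef_pos: [0.4536, 0.2262, 0.1186]
tool_rot: [3.14, 0.001, 0.175]
contact_force: [-12.7, -6.0, 28.7]
width: 0.0141
grasp_force: 62.4
```

shift_gripper([
  [[-0.0007, 0, 0, 0, 0, 0], [-0.0016, 0.0004, 0, 0, 0, 0], [-0.0016, 0.0004, 0.0007, 0, 0, 0], [-0.0016, 0.0004, 0.0007, 0, 0, 0]],
])

```text
time_s: 13.7
eef_pos: [0.4533, 0.226, 0.1186]
tool_rot: [3.141, -0.002, 0.175]
contact_force: [-9.3, -4.0, 28.5]
width: 0.0136
grasp_force: 62.2
```

```bash
python3 - <<'E'
from cell import bot, optics, sensors, workorder
from h import *
S=optics.grab_frame("side");W=optics.grab_frame("wrist");s=sensors.state();print(s["eef_pos"],s["contact_force"],s["width"])
k=lambda im,x,y,w,h,f:cv2.resize(im[y:y+h,x:x+w,::-1],None,fx=f,fy=f,interpolation=cv2.INTER_CUBIC)
cv2.imwrite("pics/v6.png",np.hstack([k(S["image"],230,200,90,80,5),k(W["image"],166,124,140,160,2.5)]))
E
```

```text
[0.45330868 0.22605916 0.11858717] [-8.39279816 -3.49922791 28.35200077] 0.013678138494392512
```

View pics/v6.png

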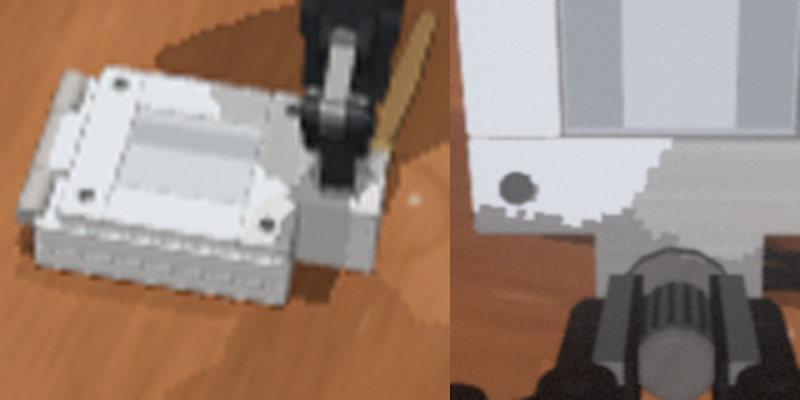

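The side crop shows the lid flush on the lower half, with the pin's collar down on the ear at about (340,190). I'll press slightly more to check it has reached the hard stop.

Converted, 0.001 m / 0.75 = 0.0013, -0.0005 m / 0.75 = -0.0007.

shift_gripper([
  [[-0.0007, 0, 0.0007, 0, 0, 0], [-0.0007, 0, 0.0013, 0, 0, 0], [-0.0007, 0, 0.0013, 0, 0, 0], [-0.0007, 0, 0.0013, 0, 0, 0]],
])

```text
time_s: 14.3
eef_pos: [0.4533, 0.2261, 0.1183]
tool_rot: [3.141, -0.003, 0.175]
contact_force: [-10.0, -6.7, 35.8]
width: 0.0141
grasp_force: 63.0
```

```bash
python3 - <<'E'
from cell import bot, optics, sensors, workorder
s=sensors.state();print(s["eef_pos"],s["contact_force"],s["width"])
E
```

```text
[0.4532547  0.22612611 0.11833095] [-9.95124222 -6.73770044 35.83993452] 0.014148747606178572
```

```bash
python3 -c "
from cell import bot, optics, sensors, workorder
print(workorder.hand_in())"
```

```text
the job is handed in; nothing more can be done
None
```

I swung the lid shut, pushed the pin home through both ears, and handed the job in at about 14 s with the gripper still pressing down on the pin at about 36 N; the verdict was not shown.

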